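Turn the spatula round in its blade cover

TASK

The spatula has been pushed into the clear-roofed blade cover the wrong way round, handle first, with its red blade left out. Pull it out, lay it flat on the worktop clear of the cover and let go, then take it by the handle and slide it back in blade first, until the blade tip is up against (or nearly against) the cover's back wall and the handle sticks out of the mouth. Leave it lying flat there, and do not disturb the sugar shaker, mug and bread roll.

Things in the scene. Friction and masses are not known exactly. Their poses are not given: they have to be found in the camera images.
- cover: Fixed straight tunnel: steel side and back walls, clear roof, blue strip over its mouth, no floor (things in it lie on the worktop). Inside 170 long, 90 wide, 40 high; walls 4, roof top at 44 (strip 47); foot flanges 14 wide, 2 high outside the side walls. Origin: centre of the inside, at worktop height. x runs level into the tunnel: mouth at x = -85, inner face of back wall at +85; z up (all mm).
- cover_mouth (a point): Middle of the open mouth of the cover, at worktop height; same axes as the cover.
- spatula_center (a point): Middle of the loose spatula (295 mm long, about 80 g), 7 mm above its underside. x runs along it toward the blade, z up. Along x: yellow handle -148 to -22 mm, 24 wide, 16 thick; dark shaft to +59, 12 wide, 2 to 11 mm above the underside; red blade +59 to +148, 52 wide, 10 thick. At the start it lies on the worktop, the mouth of the cover near its middle, blade and some shaft out.
- blade_tip (a point): End of the spatula's red blade, 148 mm from its middle, 5 mm above the underside; same axes as spatula_center.
- handle_end (a point): End of the spatula's yellow handle, 148 mm from its middle, 8 mm above the underside; same axes as spatula_center.
- spatula: The spatula; origin at the middle of its underside, axes as spatula_center.
- sugar_shaker: Glass sugar shaker with grey top, 44 mm across, 90 mm high, loose; origin at the centre of its underside. Leave alone.
- mug: White mug, 92 mm across, 127 mm with the handle, 95 mm high, loose; origin at the centre of its underside. Leave alone.
- oat_roll: Round bread roll, 87 x 96 mm, 47 mm high, loose; origin at the centre of its underside. Leave alone.

How it is judged:
By the outcome, as a careful person would: the job done as asked, in the order asked, and still so for the second after the job is handed in, with the robot touching nothing.
It also fails if it takes over 64 s, if anything falls off the work surface, if the arm or the gripper's body presses on something with over 40 N, if the wrist force passes 120 N, or if a joint passes its speed limit or range.

ROBOT

A 6-joint arm with a two-finger parallel gripper is mounted at the origin on a cart in front of the work surface, level with it; the furniture and walls round the work are solid. World frame = base frame: x ahead of the robot, y to its left, z up, the work surface at z = 0. Lengths are in mm, angles in rad, forces in N, time in s.
With the tool pointing down it reaches from about 275 to 750 mm from the base axis. Payload 10.2 kg.
Tool frame: the origin (TCP) lies at the very end of the fingers, on their centre line; the grasp point (between the pads) lies 19 mm behind it; z points along the fingers, y is the line along which they close (so a half turn about z gives the same grasp; the last joint's range is limited). The gripper opens to 85 mm and grips with 20 to 120 N. Pads are 22 mm wide; open, the fingers measure 114 mm over their backs; the gripper's body (76 mm by 85 mm) begins 54 mm behind the grasp point. The pads swing forward as they close: fully open they stand 13 mm farther back than shut.
Start: joints at [-1.354, 0.313, 1.498, -0, 1.331, -0.223], TCP at [223.512, -475.051, 231.294] pointing down, gripper open.
Joint ranges: [-2.94, 2.94], [-0.97, 2.17], [0.19, 2.56], [-1.23, 4.37], [0.02, 3.11], [-2.88, 2.88]. Speed limits (rad/s): [2.39, 2.39, 3.01, 3.14, 3.14, 3.14].

INTERFACE

Orientations are given as a rotation vector (axis times angle).
In Python, from bench import get_state, optics, ctrl gives the robot as it stands. The module is installed in compiled form; this text tells all that it offers.
- The arm moves only by the tool jog_arm, never from a script. Its argument "targets" is a list that holds one entry, the list of rows, each a list of 6 numbers: the shift along the tool's x, y, z in m, then the turn, a rotation vector about the tool's x, y, z in rad. In form: [[[x, y, z, wx, wy, wz], ...]]. A call has 1 to 12 rows; each row is the pose to reach, as a shift and turn from the pose commanded when the call began, along the tool's axes at that moment; what a row does not reach only later rows make up. A row lasts 1/12 s, in which the tool goes at most 41.7 mm and 7.16 degrees, less where a joint would pass 70% of its speed; a pose out of reach is approached as far as the arm can. A call with a gripper value outside its range is refused whole. "claw" is the closure, from 0 (fully open) to 1 (shut), set as the call begins (left out, the last holds). The fingers move at their own pace and stop on an object; "grip_force" is the grip in N (left out, the last holds). Time passes only in rows, so rows that repeat a pose let the fingers close. It gives the time, the measured TCP pose, the force, the opening and the grip force at its end, in the units of the state.
- get_state(): the state, without advancing time (a new reading comes with each control period).
- optics.snapshot(name): name is "scene" or "top" or "wrist"; returns the picture (480x640x3 uint8, red, green, blue); there is no depth.
- optics.calibration(name): a dict with "fx", "fy", "cx", "cy" (pixels), "R" (3x3) and "t" (3): a world point X has camera coordinates R X + t; the wrist camera has in their place "hand_eye" (4x4, takes a point from camera to tool coordinates, whose origin is the TCP and whose axes are the flange's). Camera axes: x right, y down, z forward; pixel columns grow to the right and rows downward; lengths in mm; the calibration is good to about 2 mm. A picture is of the moment at which its call begins: read the wrist's pose just before it. calibration takes no time and is no camera call.
- ctrl.job_done(): hands the job in; it is judged then, once.
The state is a dict: "time_s": time; "joints": joint angles; "dq": joint speeds; "joint_torque": joint torques, N m; "eef_pos": TCP position; "tcp_rot": TCP orientation; "wrist_force": force on the tool from outside, world axes, zero at the start; "ft_torque": the same for the moment, N m; "grip_width": opening from 0.0 (shut) to 1.0 (fully open); "grasp_force": force on a finger pad.
Only numpy, scipy, OpenCV 4.12 (cv2) and the standard library are available. Lean on these libraries where they do the work, as an engineer would, in place of code of your own. Each camera call takes 0.05 s, during which the arm holds its last target. There are 200 camera calls.

## Working session

There is one attempt and no reset: what is moved stays moved. The work goes in short steps, Python scripts to look and compute and a tool call to move; the robot and the scene stay as the last step left them, time stands still between calls to the robot, and variables do not carry over. Pictures are saved under pics/ and viewed, at most 10 in all, crops included, and the job is handed in when it is done.

Besides the shell and the picture viewer there is one more tool, called after ">>>" by a JSON object that holds its "name" and its "arguments", one argument or row to a line. jog_arm: Moves the arm, as the interface text tells. Its arguments: {"type":"object","properties":{"targets":{"type":"array","items":{"type":"array","items":{"type":"array","items":{"type":"number"}}}},"claw":{"type":"number"},"grip_force":{"type":"number"}},"required":["targets"]}

```bash
mkdir -p pics; python3 - <<'E'
from bench import get_state, optics
import cv2
s=get_state(); print({k:s[k] for k in('time_s','eef_pos','tcp_rot','grip_width')})
for n in('top','scene'):
    cv2.imwrite(f'pics/{n}0.png',optics.snapshot(n)[:,:,::-1]); print(n,optics.calibration(n))
print(optics.calibration('wrist'))
E
```

```text
{'time_s': 0.0, 'eef_pos': array([ 223.45650882, -474.77419112,  230.72323934]), 'tcp_rot': array([-3.06462917e+00, -6.84992398e-01,  2.17794128e-06]), 'grip_width': 1.0021352870412576}
top {'fx': 443.5766060785714, 'fy': 443.5766060785714, 'cx': 310.53030468239166, 'cy': 241.07208722024475, 'R': array([[ 0.00289191, -0.99974269,  0.02249884],
       [-0.9931544 , -0.00549868, -0.11667949],
       [ 0.11677318, -0.02200739, -0.99291475]]), 't': array([ 13.54539262, 525.54127694, 872.8686216 ])}
scene {'fx': 517.5056419560315, 'fy': 517.5056419560315, 'cx': 317.51113696179766, 'cy': 239.72499070485256, 'R': array([[-0.5293804 , -0.84815712,  0.01964382],
       [-0.35017571,  0.19735631, -0.91565684],
       [ 0.77274405, -0.49160958, -0.40148059]]), 't': array([307.83354381, 222.1019726 , 803.30487131])}
{'fx': 371.4403244400302, 'fy': 371.4403244400302, 'cx': 320.2173886381517, 'cy': 239.19840038473401, 'hand_eye': array([[-1.12598197e-03, -9.45131562e-01, -3.26688020e-01,
         8.41325348e+01],
       [ 9.99999002e-01, -1.34309388e-03,  4.39010814e-04,
        -7.82166582e-01],
       [-8.53695658e-04, -3.26687200e-01,  9.45132131e-01,
        -1.42994211e+02],
       [ 0.00000000e+00,  0.00000000e+00,  0.00000000e+00,
         1.00000000e+00]])}
```

View pics/top0.png

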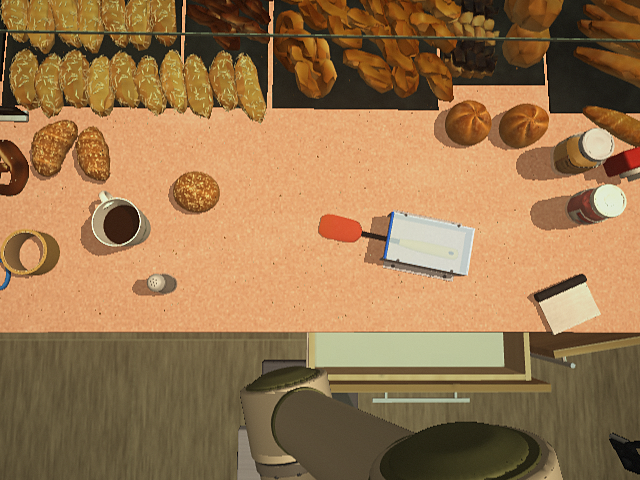

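View pics/scene0.png

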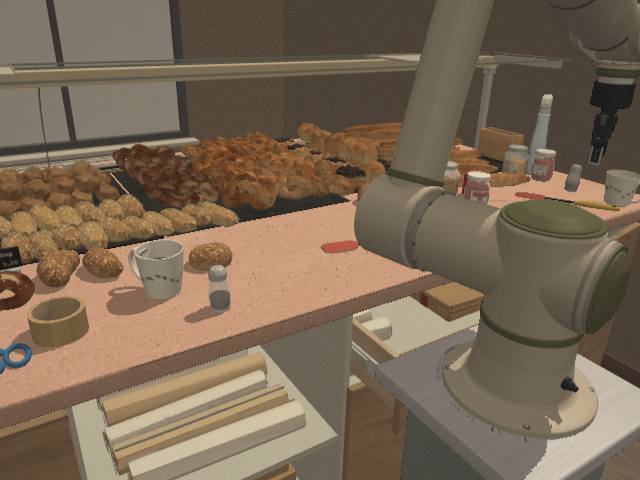

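The top view shows the cover at about px (388-474, 212-276) with its mouth facing left (+y). The red blade is at (318-362, 214-242), the roll at (197,192), the mug at (120,222) and the shaker at (158,284).

```bash
python3 - <<'E'
import cv2
i=cv2.imread('pics/top0.png')[190:295,310:485]
cv2.imwrite('pics/top0c.png',cv2.resize(i,None,fx=4.5,fy=4.5,interpolation=cv2.INTER_CUBIC))
E
```

```text
(no output)
```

View pics/top0c.png

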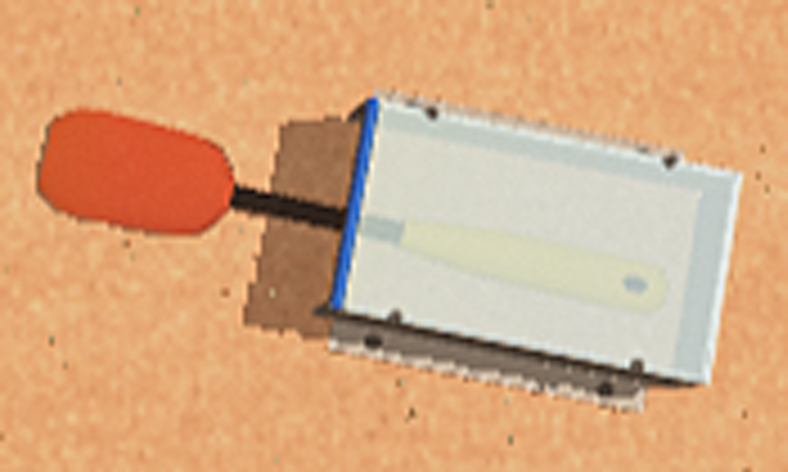

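```bash
cat >h.py <<'E'
import numpy as np
from bench import get_state, optics
from scipy.optimize import least_squares
from scipy.spatial.transform import Rotation as Ro
def ray(n,uv,z):
    c=optics.calibration(n);R=np.array(c['R']);t=np.array(c['t'])
    d=R.T@np.array([(uv[0]-c['cx'])/c['fx'],(uv[1]-c['cy'])/c['fy'],1]);o=-R.T@t
    return o+d*(z-o[2])/d[2]
def fit(loc,wor): # 2D rigid -> x,y,yaw
    loc=np.array(loc,float)[:,:2];wor=np.array(wor)[:,:2]
    f=lambda p:(loc@np.array([[np.cos(p[2]),np.sin(p[2])],[-np.sin(p[2]),np.cos(p[2])]])+p[:2]-wor).ravel()
    best=min((least_squares(f,[*wor.mean(0),a]) for a in(0,1.57,-1.57,3.1)),key=lambda r:r.cost)
    return best.x,best.fun.round(1)
E
python3 - <<'E'
from h import *
g=lambda u,v,z:ray('top',(310+(u+.5)/4.5-.5,190+(v+.5)/4.5-.5),z)
p,r=fit([(-85,49),(-85,-49),(89,49),(89,-49)],[g(376,98,47),g(335,306,47),g(742,174,44),g(710,383,44)])
print('cover',p,r); c,s=np.cos(p[2]),np.sin(p[2]);print('mouth',p[:2]-85*np.array([c,s]))
pts=dict(tip=g(40,172,6),sh1=g(240,196,11),sh2=g(345,217,11),hend=g(665,292,8),bl_lo=g(205,234,8),bl_hi=g(85,108,8))
for k,v in pts.items():print(k,v.round(1))
d=pts['tip']-pts['hend'];print(np.linalg.norm(d[:2]),np.arctan2(d[1],d[0]),(pts['tip']+pts['hend'])/2)
for n,uv,z in(('roll',(197,192),20),('mug',(122,224),95),('shaker',(157,283),90)):print(n,ray('top',uv,z).round())
print(ray('top',(200,331),0))
E
```

```text
cover [ 521.81582946 -222.40606334   -1.76837483] [ 1.6  2.3 -0.6  1.5  0.5 -2.4 -1.4 -1.4]
mouth [ 538.50094893 -139.05975695]
tip [556.5  -1.5   6. ]
sh1 [545.  -94.3  11. ]
sh2 [ 535.5 -143.1   11. ]
hend [ 501.5 -292.8    8. ]
bl_lo [527.5 -78.2   8. ]
bl_hi [586.6 -22.4   8. ]
296.46610690083077 1.3842918570446259 [ 528.98617133 -147.11695995    7.        ]
roll [628. 252.  20.]
mug [548. 372.  95.]
shaker [438. 303.  90.]
[342.56694985 240.74683147   0.        ]
```

```bash
cat >>h.py <<'E'
def goto(x,y,z,th):
    s=get_state();R=Ro.from_rotvec(s['tcp_rot']);p=np.array(s['eef_pos'])
    Rt=Ro.from_matrix(np.array([[np.cos(th),np.sin(th),0],[np.sin(th),-np.cos(th),0],[0,0,-1]]).T.reshape(3,3).T)
    X=R.as_matrix()[:,0]
    print('t',s['time_s'],'pos',p.round(1),'th',np.arctan2(X[1],X[0]).round(3),'F',np.round(s['wrist_force'],1),'w',round(s['grip_width'],3),'gf',round(s['grasp_force'],1),'q',np.round(s['joints'],2))
    print('shift',(R.inv().apply(np.array([x,y,z])-p)/1000).round(4),'turn',(R.inv()*Rt).as_rotvec().round(3))
E
python3 -c "
from h import *
goto(541,-108,180,1.384)"
```

```text
t 0.1 pos [ 223.5 -474.8  230.8] th 0.44 F [ 0.3 -0.1 -0. ] w 0.999 gf 0.0 q [-1.35  0.31  1.5   0.    1.33 -0.22]
shift [ 0.4435 -0.1967  0.0511] turn [-0.001 -0.001 -0.944]
```

>>> {"name": "jog_arm", "arguments": {
  "targets": [
    [[0.443,-0.197,0.05,0,0,-0.944],[0.443,-0.197,0.05,0,0,-0.944],[0.443,-0.197,0.05,0,0,-0.944],[0.443,-0.197,0.05,0,0,-0.944],[0.443,-0.197,0.05,0,0,-0.944],[0.443,-0.197,0.05,0,0,-0.944],[0.443,-0.197,0.05,0,0,-0.944],[0.443,-0.197,0.05,0,0,-0.944],[0.443,-0.197,0.05,0,0,-0.944],[0.443,-0.197,0.05,0,0,-0.944],[0.443,-0.197,0.05,0,0,-0.944],[0.443,-0.197,0.05,0,0,-0.944]]
  ],
  "claw": 0
}}

```text
time_s: 1.1
eef_pos: [541.8, -105.2, 180.6]
tcp_rot: [-2.417, -2.006, -0.0]
wrist_force: [-0.2, -0.4, -0.2]
grip_width: 1.0
grasp_force: 0.0
```

>>> {"name": "jog_arm", "arguments": {
  "targets": [
    [[0,0,0,0,0,0],[0,0,0,0,0,0],[0,0,0,0,0,0]]
  ]
}}

```text
time_s: 1.35
eef_pos: [540.1, -108.5, 181.0]
tcp_rot: [-2.419, -2.004, 0.001]
wrist_force: [-0.1, -0.9, 0.8]
grip_width: 1.002
grasp_force: 0.0
```

```bash
python3 - <<'E'
from h import *
import cv2
goto(541,-108,180,1.384)
s=get_state();np.save('w1.npy',np.r_[s['eef_pos'],s['tcp_rot']])
cv2.imwrite('pics/w1.png',optics.snapshot('wrist')[:,:,::-1])
E
```

```text
t 1.35 pos [ 540.1 -108.5  181. ] th 1.384 F [-0.1 -0.9  0.8] w 1.002 gf 0.0 q [-0.41  0.41  1.49 -0.    1.24 -0.22]
shift [0.0007 0.0008 0.001 ] turn [-0.001  0.    -0.   ]
```

View pics/w1.png

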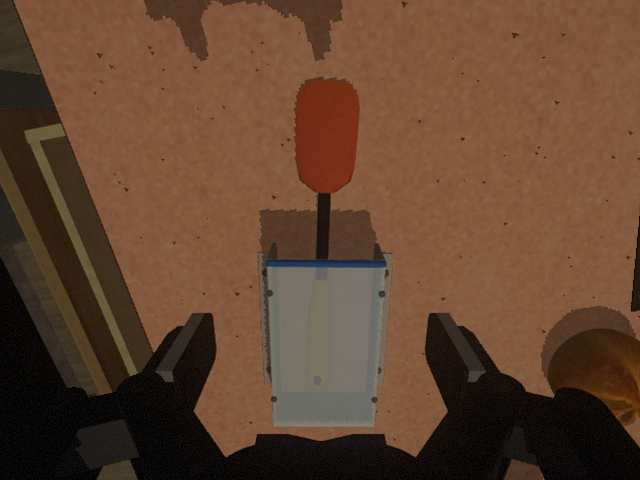

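The wrist view shows the blade tip at about (328,79), the shaft running from (324,192) to (322,258), and the handle end at (317,390). The strip spans (266-386, 264) and the roof's back corners are at (274,426) and (376,426).

```bash
cat >>h.py <<'E'
def wray(pose,uv,z):
    c=optics.calibration('wrist');H=np.array(c['hand_eye']);R=Ro.from_rotvec(pose[3:]).as_matrix()
    d=R@H[:3,:3]@np.array([(uv[0]-c['cx'])/c['fx'],(uv[1]-c['cy'])/c['fy'],1]);o=R@H[:3,3]+pose[:3]
    return o+d*(z-o[2])/d[2]
E
python3 - <<'E'
from h import *
P=np.load('w1.npy');g=lambda u,v,z:wray(P,(u,v),z)
p,r=fit([(-85,49),(-85,-49),(89,49),(89,-49)],[g(386,262,47),g(266,262,47),g(376,426,44),g(274,426,44)])
print('cover',p,r);print('mouth',p[:2]-85*np.array([np.cos(p[2]),np.sin(p[2])]))
for k,v in dict(tip=g(328,79,5),bl=g(297,135,8),br=g(358,135,8),s1=g(324,195,11),s2=g(322,256,11),hend=g(317,390,10)).items():print(k,v.round(1))
goto(540,-112,3,1.384)
E
```

```text
cover [ 522.51369303 -222.09809208   -1.7590142 ] [ 0.7  0.6 -0.5  0.9 -0.4 -0.7  0.1 -0.7]
mouth [ 538.41791899 -138.59925618]
tip [565.7  -3.1   5. ]
bl [533.  -40.1   8. ]
br [582.2 -49.5   8. ]
s1 [545.7 -92.8  11. ]
s2 [ 533.6 -147.7   11. ]
hend [ 500.6 -294.5   10. ]
t 1.4 pos [ 540.  -108.9  181.3] th 1.383 F [-0.1 -0.4 -0.9] w 1.0 gf 0.0 q [-0.41  0.41  1.49 -0.    1.24 -0.22]
shift [-0.003   0.0007  0.1783] turn [-0.     0.    -0.001]
```

>>> {"name": "jog_arm", "arguments": {
  "targets": [
    [[-0.003,0.002,0.04,0,0,0.028],[-0.003,0.002,0.08,0,0,0.028],[-0.003,0.002,0.12,0,0,0.028],[-0.003,0.002,0.145,0,0,0.028],[-0.003,0.002,0.16,0,0,0.028],[-0.003,0.002,0.168,0,0,0.028],[-0.003,0.002,0.174,0,0,0.028],[-0.003,0.002,0.178,0,0,0.028],[-0.003,0.002,0.178,0,0,0.028]]
  ]
}}

```text
time_s: 2.15
eef_pos: [542.0, -112.0, 3.6]
tcp_rot: [2.447, 1.969, 0.0]
wrist_force: [-0.1, 0.2, -0.6]
grip_width: 0.999
grasp_force: 0.0
```

>>> {"name": "jog_arm", "arguments": {
  "targets": [
    [[0,0,0,0,0,0],[0,0,0,0,0,0],[0,0,0,0,0,0],[0,0,0,0,0,0],[0,0,0,0,0,0],[0,0,0,0,0,0],[0,0,0,0,0,0],[0,0,0,0,0,0],[0,0,0,0,0,0],[0,0,0,0,0,0],[0,0,0,0,0,0],[0,0,0,0,0,0]]
  ],
  "claw": 1,
  "grip_force": 40
}}

```text
time_s: 3.15
eef_pos: [542.0, -111.5, 3.5]
tcp_rot: [2.447, 1.97, 0.0]
wrist_force: [-0.8, 0.5, 5.1]
grip_width: 0.1
grasp_force: 39.6
```

```bash
python3 - <<'E'
from h import *
s=np.array([np.sin(1.763-np.pi/2)*-1,0]) 
d=-np.array([np.cos(-1.763),np.sin(-1.763)])
goto(*(np.array([541.5,-112])+185*d),3,1.368)
E
```

```text
t 3.15 pos [ 542.  -111.5    3.5] th 1.356 F [-0.8  0.5  5.1] w 0.1 gf 39.6 q [-0.41  0.65  1.63  0.    0.85 -0.2 ]
shift [ 0.1844 -0.0046  0.0005] turn [ 0.     0.    -0.012]
```

>>> {"name": "jog_arm", "arguments": {
  "targets": [
    [[0.005,0,-0.002,0,0,0],[0.02,0,-0.002,0,0,0],[0.04,-0.001,-0.002,0,0,0],[0.06,-0.001,-0.002,0,0,-0.012],[0.08,-0.002,-0.002,0,0,-0.012],[0.1,-0.002,-0.002,0,0,-0.012],[0.12,-0.003,-0.002,0,0,-0.012],[0.14,-0.003,-0.002,0,0,-0.012],[0.16,-0.004,-0.002,0,0,-0.012],[0.176,-0.004,-0.002,0,0,-0.012],[0.18,-0.004,-0.002,0,0,-0.012],[0.18,-0.004,-0.002,0,0,-0.012]]
  ]
}}

```text
time_s: 4.15
eef_pos: [576.1, 66.1, 5.0]
tcp_rot: [-2.433, -1.987, 0.001]
wrist_force: [-0.6, 0.6, -1.5]
grip_width: 0.104
grasp_force: 39.1
```

```bash
python3 - <<'E'
from h import *
import cv2
goto(510,15,110,-1.3)
cv2.imwrite('pics/top1.png',cv2.resize(optics.snapshot('top')[150:320,150:490,::-1],None,fx=2.3,fy=2.3))
E
```

```text
t 4.15 pos [576.1  66.1   5. ] th 1.37 F [-0.6  0.6 -1.5] w 0.104 gf 39.1 q [-0.09  0.7   1.55 -0.    0.9   0.11]
shift [-0.0633 -0.0546 -0.105 ] turn [-0.00e+00  1.00e-03  2.67e+00]
```

View pics/top1.png

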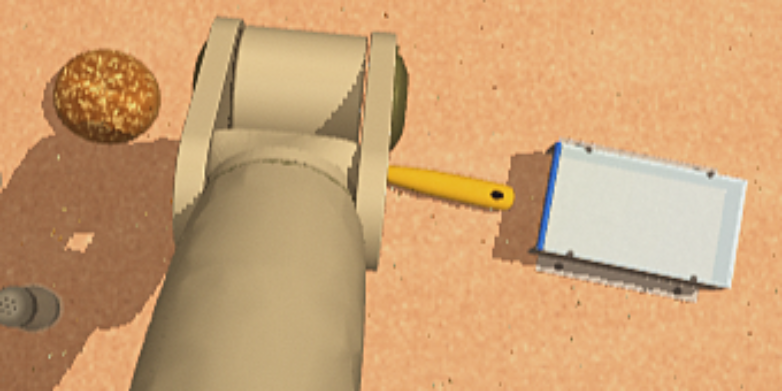

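The handle is fully out of the cover and the spatula is in the gripper. Next I lift and turn it.

>>> {"name": "jog_arm", "arguments": {
  "targets": [
    [[0,0,-0.03,0,0,0],[0,0,-0.065,0,0,0],[0,0,-0.1,0,0,0],[-0.01,-0.01,-0.105,0,0,0.11],[-0.02,-0.02,-0.105,0,0,0.23],[-0.03,-0.03,-0.105,0,0,0.35],[-0.04,-0.04,-0.105,0,0,0.47],[-0.063,-0.055,-0.105,0,0,0.59],[-0.063,-0.055,-0.105,0,0,0.71],[-0.063,-0.055,-0.105,0,0,0.83],[-0.063,-0.055,-0.105,0,0,0.95],[-0.063,-0.055,-0.105,0,0,1.07]]
  ]
}}

```text
time_s: 5.2
eef_pos: [509.5, 13.4, 110.3]
tcp_rot: [3.108, 0.454, -0.0]
wrist_force: [-0.3, 0.1, -1.6]
grip_width: 0.107
grasp_force: 39.2
```

>>> {"name": "jog_arm", "arguments": {
  "targets": [
    [[0,0,0,0,0,0.12],[0,0,0,0,0,0.24],[0,0,0,0,0,0.36],[0,0,0,0,0,0.48],[0,0,0,0,0,0.6],[0,0,0,0,0,0.72],[0,0,0,0,0,0.84],[0,0,0,0,0,0.96],[0,0,0,0,0,1.08],[0,0,0,0,0,1.2],[0,0,0,0,0,1.32],[0,0,0,0,0,1.44]]
  ]
}}

```text
time_s: 6.2
eef_pos: [509.5, 13.5, 110.2]
tcp_rot: [2.637, -1.708, -0.0]
wrist_force: [0.1, -0.4, -0.4]
grip_width: 0.102
grasp_force: 39.2
```

>>> {"name": "jog_arm", "arguments": {
  "targets": [
    [[0,0,0,0,0,0.1],[0,0,0,0,0,0.16],[0,0,0,0,0,0.16],[0,0,0,0,0,0.16]]
  ]
}}

```text
time_s: 6.53
eef_pos: [509.6, 13.8, 110.3]
tcp_rot: [2.5, -1.903, -0.0]
wrist_force: [-0.7, -0.7, -1.1]
grip_width: 0.107
grasp_force: 39.2
```

```bash
python3 - <<'E'
from h import *
goto(510,15,4.5,-1.3)
E
```

```text
t 6.5333 pos [509.6  13.8 110.3] th -1.301 F [-0.7 -0.7 -1.1] w 0.107 gf 39.2 q [-0.2   0.41  1.7  -0.    1.03  2.67]
shift [-0.0011 -0.0007  0.1058] turn [ 0.    -0.    -0.001]
```

>>> {"name": "jog_arm", "arguments": {
  "targets": [
    [[0,0,0.03,0,0,0],[0,0,0.06,0,0,0],[0,0,0.085,0,0,0],[0,0,0.095,0,0,0],[0,0,0.1,0,0,0],[0,0,0.103,0,0,0],[0,0,0.105,0,0,0],[0,0,0.106,0,0,0],[0,0,0.1065,0,0,0],[0,0,0.1065,0,0,0]]
  ]
}}

```text
time_s: 7.37
eef_pos: [510.2, 14.5, 4.4]
tcp_rot: [-2.499, 1.903, -0.002]
wrist_force: [-0.2, 0.4, -0.9]
grip_width: 0.11
grasp_force: 39.2
```

>>> {"name": "jog_arm", "arguments": {
  "targets": [
    [[0,0,0,0,0,0],[0,0,0,0,0,0],[0,0,0,0,0,0],[0,0,0,0,0,0],[0,0,0,0,0,0],[0,0,0,0,0,0],[0,0,0,0,0,0],[0,0,0,0,0,0],[0,0,0,0,0,0],[0,0,0,0,0,0]]
  ],
  "claw": 0
}}

```text
time_s: 8.2
eef_pos: [509.8, 14.6, 3.8]
tcp_rot: [2.499, -1.904, -0.0]
wrist_force: [-0.7, 0.4, -0.3]
grip_width: 1.005
grasp_force: 0.0
```

>>> {"name": "jog_arm", "arguments": {
  "targets": [
    [[0,0,-0.02,0,0,0],[0,0,-0.06,0,0,0],[0,0,-0.1,0,0,0],[0,0,-0.14,0,0,0],[0,0,-0.18,0,0,0],[0,0,-0.18,0,0,-0.12],[0,0,-0.18,0,0,-0.24],[0,0,-0.18,0,0,-0.36],[0,0,-0.18,0,0,-0.48],[0,0,-0.18,0,0,-0.6],[0,0,-0.18,0,0,-0.72],[0,0,-0.18,0,0,-0.84]]
  ]
}}

```text
time_s: 9.2
eef_pos: [509.7, 14.6, 183.8]
tcp_rot: [3.06, -0.71, -0.0]
wrist_force: [-0.2, 0.1, -0.8]
grip_width: 0.997
grasp_force: 0.0
```

```bash
python3 - <<'E'
from h import *
goto(478,150,180,1.84)
E
```

```text
t 9.2 pos [509.7  14.6 183.8] th -0.456 F [-0.2  0.1 -0.8] w 0.997 gf 0.0 q [-0.2   0.32  1.61 -0.    1.21  1.83]
shift [-0.0881 -0.1076  0.0038] turn [-0.     0.    -2.296]
```

>>> {"name": "jog_arm", "arguments": {
  "targets": [
    [[-0.01,-0.01,0,0,0,-0.12],[-0.02,-0.02,0,0,0,-0.24],[-0.03,-0.04,0,0,0,-0.36],[-0.05,-0.06,0,0,0,-0.48],[-0.07,-0.08,0,0,0,-0.6],[-0.08,-0.1,0,0,0,-0.72],[-0.088,-0.108,0,0,0,-0.84],[-0.088,-0.108,0,0,0,-0.96],[-0.088,-0.108,0,0,0,-1.08],[-0.088,-0.108,0,0,0,-1.2],[-0.088,-0.108,0,0,0,-1.32],[-0.088,-0.108,0,0,0,-1.44]]
  ]
}}

```text
time_s: 10.2
eef_pos: [479.1, 150.5, 183.7]
tcp_rot: [-2.769, -1.484, 0.0]
wrist_force: [0.3, -0.1, -0.4]
grip_width: 0.997
grasp_force: 0.0
```

>>> {"name": "jog_arm", "arguments": {
  "targets": [
    [[0,0,0,0,0,-0.12],[0,0,0,0,0,-0.24],[0,0,0,0,0,-0.36],[0,0,0,0,0,-0.48],[0,0,0,0,0,-0.6],[0,0,0,0,0,-0.72],[0,0,0,0,0,-0.84],[0,0,0,0,0,-0.86],[0,0,0,0,0,-0.86],[0,0,0,0,0,-0.86]]
  ]
}}

```text
time_s: 11.03
eef_pos: [479.2, 150.5, 183.8]
tcp_rot: [-1.91, -2.494, 0.0]
wrist_force: [-0.0, -0.4, -0.4]
grip_width: 1.0
grasp_force: 0.0
```

```bash
python3 - <<'E'
from h import *
import cv2
goto(477,132,4,1.84)
s=get_state();np.save('w2.npy',np.r_[s['eef_pos'],s['tcp_rot']])
cv2.imwrite('pics/w2.png',optics.snapshot('wrist')[:,:,::-1])
E
```

```text
t 11.0333 pos [479.2 150.5 183.8] th 1.835 F [-0.  -0.4 -0.4] w 1.0 gf 0.0 q [ 0.07  0.31  1.64  0.    1.2  -0.19]
shift [-0.0173 -0.0069  0.1798] turn [-0.    -0.    -0.005]
```

View pics/w2.png

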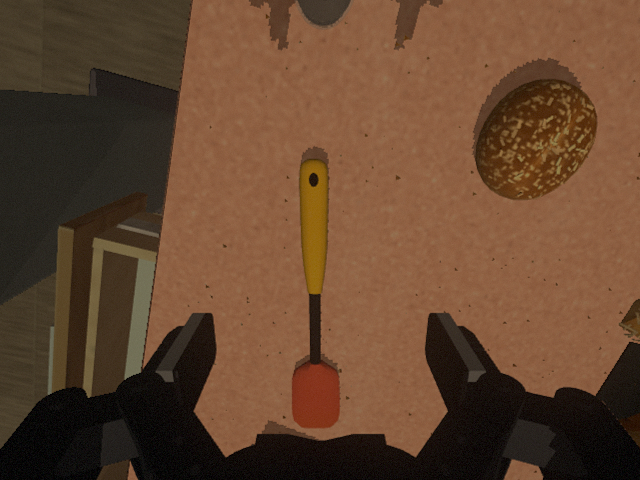

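The spatula lies flat and released. Its handle end is at (314,160), the handle-shaft junction at (315,293), and the blade tip at (316,427).

```bash
python3 - <<'E'
from h import *
P=np.load('w2.npy');g=lambda u,v,z:wray(P,(u,v),z)
he,j,tp=g(314,161,10),g(315,293,9),g(316,427,6)
print(he,j,tp);d=he-tp;a=np.arctan2(d[1],d[0]);print(a,np.linalg.norm(d[:2]))
p,r=fit([(-148,0),(-22,0),(148,0)],[he,j,tp]);print(p,r)
u=np.array([np.cos(a),np.sin(a)]);G=p[:2]+85*u
goto(*G,4,a)
# aligned pose: tip 20mm outside mouth on cover axis, hand dir yaw+pi
c=np.array([522.5,-222.1]);A=-1.761+np.pi;v=np.array([np.cos(A),np.sin(A)])
for tip in(-105,-85,82,84):
  q=c-v*tip+v*(148+85);print(tip,q.round(1),A)
E
```

```text
[462.08837625 192.3910892   10.        ] [494.58585179  72.51167146   9.        ] [538.20422948 -88.56544683   6.        ]
1.8353624954669137 291.0845208053314
[500.21037012  51.70091443  -1.30623672] [-0.6  2.2 -0.1  0.4  0.7 -2.6]
t 11.0833 pos [479.2 150.5 183.8] th 1.835 F [ 0.2 -0.  -1.5] w 1.0 gf 0.0 q [ 0.07  0.31  1.64 -0.    1.2  -0.19]
shift [-0.0158 -0.0055  0.1798] turn [-0.  0. -0.]
-105 [586.4 109.8] 1.3805926535897932
-85 [582.6  90.2] 1.3805926535897932
82 [551.  -73.8] 1.3805926535897932
84 [550.7 -75.8] 1.3805926535897932
```

>>> {"name": "jog_arm", "arguments": {
  "targets": [
    [[-0.016,-0.0055,0.04,0,0,0],[-0.016,-0.0055,0.08,0,0,0],[-0.016,-0.0055,0.12,0,0,0],[-0.016,-0.0055,0.145,0,0,0],[-0.016,-0.0055,0.16,0,0,0],[-0.016,-0.0055,0.17,0,0,0],[-0.016,-0.0055,0.176,0,0,0],[-0.016,-0.0055,0.179,0,0,0],[-0.016,-0.0055,0.179,0,0,0]]
  ]
}}

```text
time_s: 11.83
eef_pos: [478.4, 133.6, 5.0]
tcp_rot: [1.906, 2.497, 0.001]
wrist_force: [0.0, -0.9, 0.2]
grip_width: 0.999
grasp_force: 0.0
```

>>> {"name": "jog_arm", "arguments": {
  "targets": [
    [[0,0,0,0,0,0],[0,0,0,0,0,0],[0,0,0,0,0,0],[0,0,0,0,0,0],[0,0,0,0,0,0],[0,0,0,0,0,0],[0,0,0,0,0,0],[0,0,0,0,0,0],[0,0,0,0,0,0],[0,0,0,0,0,0]]
  ],
  "claw": 1,
  "grip_force": 40
}}

```text
time_s: 12.67
eef_pos: [478.3, 133.6, 5.3]
tcp_rot: [1.906, 2.497, 0.0]
wrist_force: [-2.0, 0.4, 6.2]
grip_width: 0.252
grasp_force: 39.3
```

```bash
python3 - <<'E'
from h import *
goto(590.2,129.4,5,1.381)
E
```

```text
t 12.6667 pos [478.3 133.6   5.3] th 1.838 F [-2.   0.4  6.2] w 0.252 gf 39.3 q [ 0.04  0.56  1.81 -0.    0.77 -0.23]
shift [-0.0336  0.1069  0.0003] turn [0.    0.    0.457]
```

>>> {"name": "jog_arm", "arguments": {
  "targets": [
    [[0,0,-0.002,0,0,0],[-0.005,0.01,-0.002,0,0,0.05],[-0.0105,0.02,-0.002,0,0,0.1],[-0.0158,0.03,-0.002,0,0,0.15],[-0.021,0.04,-0.002,0,0,0.2],[-0.0265,0.05,-0.002,0,0,0.25],[-0.0315,0.06,-0.002,0,0,0.3],[-0.037,0.07,-0.002,0,0,0.35],[-0.042,0.08,-0.002,0,0,0.4],[-0.047,0.09,-0.002,0,0,0.44],[-0.0515,0.098,-0.002,0,0,0.457],[-0.0515,0.098,-0.002,0,0,0.457]]
  ]
}}

```text
time_s: 13.67
eef_pos: [587.4, 109.3, 6.8]
tcp_rot: [2.423, 1.999, 0.001]
wrist_force: [-0.4, -0.1, -0.3]
grip_width: 0.246
grasp_force: 39.3
```

```bash
python3 - <<'E'
from h import *
import cv2
goto(551,-73.8,6,1.381)
s=get_state();np.save('w3.npy',np.r_[s['eef_pos'],s['tcp_rot']])
a=optics.snapshot('wrist');b=optics.snapshot('top')[170:310,290:490]
cv2.imwrite('pics/t3.png',cv2.resize(b,None,fx=4,fy=4,interpolation=cv2.INTER_CUBIC)[:,:,::-1])
cv2.imwrite('pics/w3.png',a[:,:,::-1])
E
```

```text
t 13.6667 pos [587.4 109.3   6.8] th 1.38 F [-0.4 -0.1 -0.3] w 0.246 gf 39.3 q [-0.01  0.72  1.49 -0.    0.93  0.18]
shift [-0.1867 -0.001   0.0007] turn [ 0.001 -0.    -0.001]
```

View pics/t3.png

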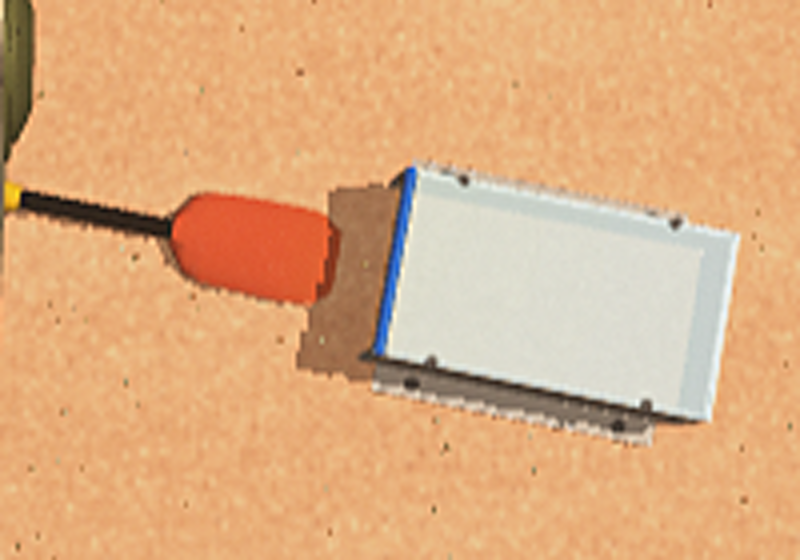

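The blade is aligned with the mouth and just outside it: the tip is at crop (337,255), and the strip runs from (412,168) to (378,355).

```bash
python3 - <<'E'
from h import *
g=lambda u,v,z:ray('top',(290+(u+.5)/4-.5,170+(v+.5)/4-.5),z)
tip=g(337,256,6);sh=g(100,212,11);bl=g(200,243,8)
a=-1.761;v=np.array([np.cos(a),np.sin(a)]);n=np.array([-v[1],v[0]]);c=np.array([522.5,-222.1])
for p in(tip,sh,bl):print(p.round(1),'along',(p[:2]-c)@v,'lat',(p[:2]-c)@n)
E
```

```text
[ 544.9 -118.     6. ] along -106.42527085987656 lat 2.3074347292359696
[566.7   6.9  11. ] along -233.19274411852086 lat 0.10574252707627994
[551.1 -45.7   8. ] along -178.60863729153726 lat -5.297294115720441
```

>>> {"name": "jog_arm", "arguments": {
  "targets": [
    [[-0.01,0,0,0,0,0],[-0.025,0,0,0,0,0],[-0.04,0,0,0,0,0],[-0.056,0,0,0,0,0],[-0.072,0,0,0,0,0],[-0.088,0,0,0,0,0],[-0.104,0,0,0,0,0],[-0.12,0,0,0,0,0],[-0.136,0,0,0,0,0],[-0.152,0,0,0,0,0],[-0.168,0,0,0,0,0],[-0.176,0,0,0,0,0]]
  ]
}}

```text
time_s: 14.77
eef_pos: [552.0, -64.7, 6.9]
tcp_rot: [-2.423, -2.0, 0.001]
wrist_force: [0.1, 0.4, -1.2]
grip_width: 0.25
grasp_force: 39.3
```

>>> {"name": "jog_arm", "arguments": {
  "targets": [
    [[0,0,0.001,0,0,0],[-0.002,0,0.0015,0,0,0],[-0.004,0,0.0015,0,0,0],[-0.006,0,0.0015,0,0,0],[-0.007,0,0.0015,0,0,0],[-0.007,0,0.0015,0,0,0]]
  ]
}}

```text
time_s: 15.27
eef_pos: [551.7, -69.7, 5.4]
tcp_rot: [2.422, 2.001, -0.0]
wrist_force: [-0.2, 0.7, 1.5]
grip_width: 0.247
grasp_force: 39.5
```

```bash
python3 - <<'E'
from h import *
import cv2
goto(551,-73.8,6,1.381)
b=optics.snapshot('top')[190:290,370:490]
cv2.imwrite('pics/t4.png',cv2.resize(b,None,fx=6,fy=6,interpolation=cv2.INTER_CUBIC)[:,:,::-1])
E
```

```text
t 15.2667 pos [551.7 -69.7   5.4] th 1.381 F [-0.2  0.7  1.5] w 0.247 gf 39.5 q [-0.34  0.66  1.62 -0.    0.86 -0.15]
shift [-0.0041  0.0001 -0.0006] turn [0. 0. 0.]
```

View pics/t4.png

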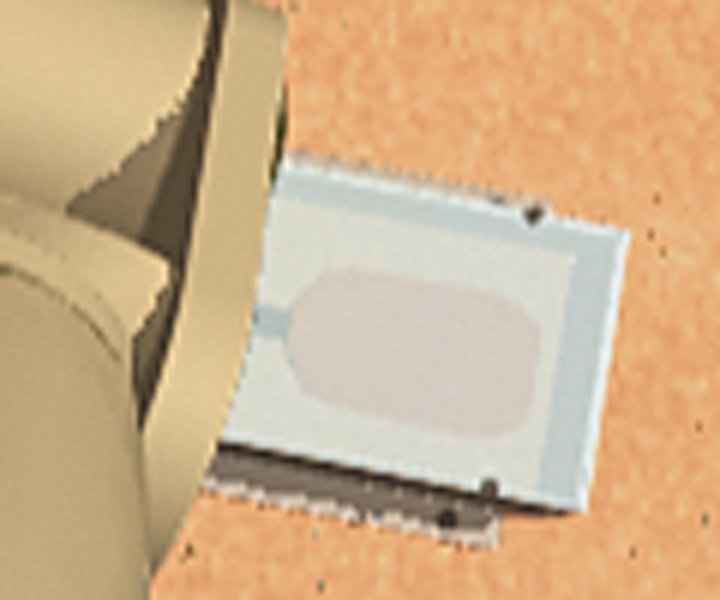

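The blade is inside, with its tip at about (538,355) and the back wall's base at about (560,355), so roughly 7 mm remains. I'll creep forward and watch the force.

>>> {"name": "jog_arm", "arguments": {
  "targets": [
    [[-0.001,0,0,0,0,0],[-0.002,0,0,0,0,0],[-0.003,0,0,0,0,0],[-0.004,0,0,0,0,0],[-0.004,0,0,0,0,0]]
  ]
}}

```text
time_s: 15.73
eef_pos: [550.9, -74.1, 5.3]
tcp_rot: [2.422, 2.0, -0.0]
wrist_force: [-0.5, 1.2, 0.6]
grip_width: 0.252
grasp_force: 39.5
```

>>> {"name": "jog_arm", "arguments": {
  "targets": [
    [[-0.0005,0,0,0,0,0],[-0.001,0,0,0,0,0],[-0.0015,0,0,0,0,0],[-0.0015,0,0,0,0,0]]
  ]
}}

```text
time_s: 16.07
eef_pos: [550.7, -75.4, 5.3]
tcp_rot: [2.422, 2.001, 0.0]
wrist_force: [0.5, 0.8, 1.8]
grip_width: 0.251
grasp_force: 39.6
```

>>> {"name": "jog_arm", "arguments": {
  "targets": [
    [[-0.0005,0,0,0,0,0],[-0.001,0,0,0,0,0],[-0.001,0,0,0,0,0]]
  ]
}}

```text
time_s: 16.32
eef_pos: [550.5, -76.4, 5.3]
tcp_rot: [2.422, 2.001, 0.0]
wrist_force: [-0.3, 0.7, 2.5]
grip_width: 0.256
grasp_force: 39.6
```

Still no contact with the wall.

>>> {"name": "jog_arm", "arguments": {
  "targets": [
    [[-0.0005,0,0,0,0,0],[-0.001,0,0,0,0,0],[-0.001,0,0,0,0,0]]
  ]
}}

```text
time_s: 16.57
eef_pos: [550.3, -77.1, 5.3]
tcp_rot: [-2.422, -2.0, -0.001]
wrist_force: [0.3, 4.0, 2.3]
grip_width: 0.25
grasp_force: 39.6
```

>>> {"name": "jog_arm", "arguments": {
  "targets": [
    [[-0.0005,0,0,0,0,0],[-0.001,0,0,0,0,0],[-0.001,0,0,0,0,0]]
  ]
}}

```text
time_s: 16.82
eef_pos: [550.2, -77.2, 5.3]
tcp_rot: [-2.422, -2.0, -0.002]
wrist_force: [2.6, 9.0, 2.2]
grip_width: 0.25
grasp_force: 39.5
```

>>> {"name": "jog_arm", "arguments": {
  "targets": [
    [[-0.0005,0,0,0,0,0],[-0.001,0,0,0,0,0],[-0.001,0,0,0,0,0]]
  ]
}}

```text
time_s: 17.07
eef_pos: [550.2, -77.3, 5.3]
tcp_rot: [-2.421, -1.999, -0.004]
wrist_force: [4.5, 14.0, 2.4]
grip_width: 0.249
grasp_force: 39.5
```

The wall force rises to 14 N, so the tip is touching. I'll relax the push, release and lift.

>>> {"name": "jog_arm", "arguments": {
  "targets": [
    [[0.001,0,0,0,0,0],[0.0022,0,0,0,0,0],[0.0022,0,0,0,0,0]]
  ]
}}

```text
time_s: 17.32
eef_pos: [550.3, -77.0, 5.3]
tcp_rot: [2.422, 2.001, -0.0]
wrist_force: [-0.1, 3.7, 3.1]
grip_width: 0.249
grasp_force: 39.6
```

>>> {"name": "jog_arm", "arguments": {
  "targets": [
    [[0,0,0,0,0,0],[0,0,0,0,0,0],[0,0,0,0,0,0],[0,0,0,0,0,0],[0,0,0,0,0,0],[0,0,0,0,0,0],[0,0,0,0,0,0],[0,0,0,0,0,0],[0,0,0,0,0,0],[0,0,0,0,0,0]]
  ],
  "claw": 0
}}

```text
time_s: 18.15
eef_pos: [550.3, -77.1, 5.3]
tcp_rot: [-2.422, -2.001, 0.0]
wrist_force: [-0.3, -0.6, -0.6]
grip_width: 1.001
grasp_force: 0.0
```

>>> {"name": "jog_arm", "arguments": {
  "targets": [
    [[0,0,-0.015,0,0,0],[0,0,-0.04,0,0,0],[0,0,-0.08,0,0,0],[0,0,-0.12,0,0,0],[0,0,-0.16,0,0,0],[0,0,-0.2,0,0,0],[0,0,-0.22,0,0,0],[0,0,-0.22,0,0,0],[0,0,-0.22,0,0,0]]
  ]
}}

```text
time_s: 18.9
eef_pos: [550.4, -77.1, 225.9]
tcp_rot: [2.421, 2.0, 0.001]
wrist_force: [-0.2, -0.2, -0.7]
grip_width: 0.998
grasp_force: 0.0
```

```bash
python3 - <<'E'
from h import *
import cv2
goto(551,-73.8,225,1.381)
cv2.imwrite('pics/w5.png',optics.snapshot('wrist')[:,:,::-1])
E
```

```text
t 18.9 pos [550.4 -77.1 225.9] th 1.381 F [-0.2 -0.2 -0.7] w 0.998 gf 0.0 q [-0.35  0.38  1.41  0.    1.34 -0.16]
shift [ 0.0034 -0.0001  0.0009] turn [ 0.002  0.    -0.   ]
```

View pics/w5.png

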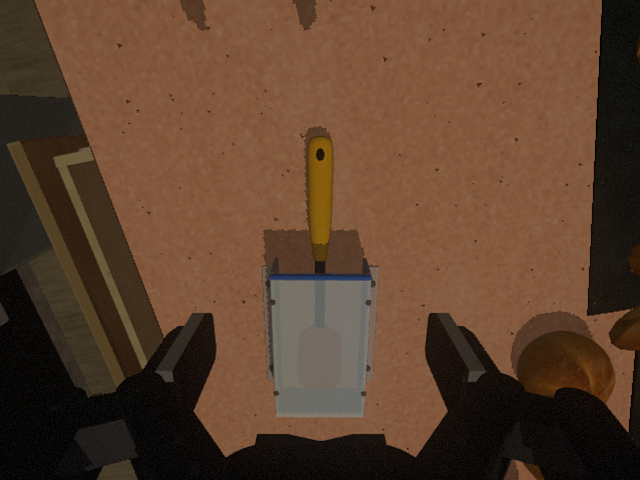

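The blade (300-342, 325-390) is fully inside the cover against the back wall. The handle (320, 137-260) sticks straight out of the mouth, lying flat, and the gripper is clear.

```bash
python3 -c "
from bench import ctrl
print(ctrl.job_done())"
```

```text
the job is handed in; nothing more can be done
None
```

The spatula is back in the cover blade first, its tip against the back wall (or within about a millimetre of it) and its handle sticking out of the mouth, and the job was handed in at about 19 s; the shaker, mug and roll were never approached.

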